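Clamp a glued lamp handle

ROBOT

A 7-joint arm with a two-finger parallel gripper is mounted at the origin on the work surface. World frame = base frame: x ahead of the robot, y to its left, z up, the work surface at z = 0. Lengths are in m, angles in rad, forces in N, time in s.
With the tool pointing down it reaches from about 0.4 to 0.85 m from the base axis. Payload 10.4 kg.
Tool frame: the origin (TCP) lies midway between the tips of the shut fingers; the grasp point (between the pads) lies 19 mm behind it; z points along the fingers, y is the line along which they close (so a half turn about z gives the same grasp; the last joint's range is limited). The gripper opens to 87 mm and grips with 3 to 60 N. Pads are 19 mm wide; open, the fingers measure 117 mm over their backs; the gripper's body (75 mm by 190 mm) begins 51 mm behind the grasp point.
Start: joints at [-1.222, 0.332, -0.065, 1.46, 0.022, 1.35, -0.088], TCP at [0.227, 0.582, 0.19] pointing down, gripper open.
Joint ranges: [-2.6, 2.6], [-0.5, 2.12], [-1.47, 1.34], [0.16, 2.42], [-1.27, 4.41], [0.06, 2.06], [-2.6, 2.6]. Speed limits (rad/s): [2.22, 2.22, 2.79, 2.79, 3.14, 3.14, 3.14].

INTERFACE

Orientations are given as a unit quaternion [x, y, z, w].
In Python, from bench import r gives the robot as it stands.
- The arm moves only by the tool arm_command, never from a script. Its arguments are lists of equal length, an entry for each row: "xyz": the shift along the world's x, y, z in m, a list of three; "rot": the turn, a rotation vector about the world's x, y, z in rad, a list of three. In form: {"xyz": [[tx, ty, tz], ...], "rot": [[ax, ay, az], ...]}. A call has 1 to 20 rows; each row is the pose to reach, as a shift and turn from the pose commanded when the call began; what a row does not reach only later rows make up. A row lasts 1/12 s, in which the tool goes at most 41.7 mm and 7.16 degrees, less where a joint would pass 70% of its speed; a pose out of reach is approached as far as the arm can. A call with a gripper value outside its range is refused whole. "grip" is the opening, from 0 (shut) to 1 (fully open), set as the call begins (left out, the last holds). The fingers move at their own pace and stop on an object; "squeeze" is the grip in N (left out, the last holds). Time passes only in rows, so rows that repeat a pose let the fingers close. It gives the time, the measured TCP pose, the force, the opening and the grip force at its end, in the units of the state.
- r.read_state(): the state, without advancing time (a new reading comes with each control period).
- r.camera(name): name is "side" or "top" or "wrist"; returns the picture (384x512x3 uint8, red, green, blue); there is no depth.
- r.camera_model(name): a dict with "fx", "fy", "cx", "cy" (pixels), "T" (4x4, takes a point from camera to world coordinates). Camera axes: x right, y up, looking along -z (the intrinsics and any distortion apply to the point x, -y, -z); pixel columns grow to the right and rows downward; lengths in m; the calibration is good to about 2 mm. A picture is of the moment at which its call begins: read the wrist's pose just before it. camera_model takes no time and is no camera call; for the wrist camera it gives the pose at the moment of the call.
- r.close_job(): hands the job in; it is judged then, once.
Trained networks look in the newest picture that a camera, given by its name, has taken for a name from the list of things; names that differ only in an ending like _2 or _b are one class to them, and where a whole thing is asked for, a point or a joint stands for the part that bears it (a point fixed in the world has none). Each returns a list of dicts, best first, with "conf" (0 to 1); they miss things now and then, are a little off and sometimes report something else, mostly with a low value. They report only what shows in the picture. A call takes as long as a camera call. They do not tell look-alikes from the thing itself.
- r.look_for(label, camera): "at" ([x, y, z] in m, in the coordinates of the camera as it stood for that picture, good to about 4 mm: the middle of the surface that is visible of it).
- r.spot_point(label, camera): "at" ([x, y, z] in m, in the coordinates of the camera as it stood for that picture, good to about 4 mm: a listed point, or the origin of a listed thing).
The state is a dict: "time": time; "joint_positions": joint angles; "joint_vel": joint speeds; "joint_torque": joint torques, N m; "ee_pos": TCP position; "eef_rot": TCP orientation; "ft_force": force on the tool from outside, world axes, zero at the start; "torque": the same for the moment, N m; "width": finger opening in m; "grip_force": force on a finger pad.
Only numpy, scipy, OpenCV 4.12 (cv2) and the standard library are available. Lean on these libraries where they do the work, as an engineer would, in place of code of your own. Each camera call takes 0.05 s, during which the arm holds its last target. There are 200 camera calls.

TASK

A wooden block has just been glued to the end of the lamp's metal handle rod: take the rod from its rest, and with the block end facing the clamp's moving jaw push it down past the sprung hinged jaw until it sits fully home in the two forks. Then pump the clamp's trigger, using only the trigger to move the jaw, until the sprung pad has pushed the rod against the fixed plate and is itself pressed in about halfway by the block, never anywhere near fully. Finish while still holding the trigger squeezed like that, and leave the other desk things alone.

Things in the scene. Friction and masses are not known exactly. Their poses are not given: they have to be found in the camera images.
- handle_rod: workpiece: aluminium rod 14 mm thick, 130 mm long, with a square wooden block 36 x 36 mm, 30 mm long, on one end; 90 g. Origin on the rod's axis; x along the rod to the block: bare end at x = -61 mm, block at x = 69 to 99 mm. It may be rolled about x, so use only the direction of its x axis. On its rest the rod is free to grip at x = -25 to 25 mm
- block_end (a point): centre of the block's outer end face (x = 99 mm on the handle_rod)
- rest: wooden rest, 100 x 60 mm, origin on the desk under it; two notched boards at x = -41 and 41 mm (14 mm thick, 46 mm wide in y, 55 mm high) carry the rod along x, rod axis 50 mm above the desk; base between the boards 12 mm high
- clamp: one-hand bar clamp bolted down, base 335 x 62 mm. Origin on the desk; x along its bar from handle to moving jaw, z up. Spans along x in mm: fixed handle -150 to -136, free trigger -116 to -102, fixed plate -50 to -36 (top at 105 high), fork -21 to -11, hinged jaw -9 to 3, free gap for fingers 3 to 59, second fork 59 to 71, moving jaw beyond. Housing by the trigger 60 high
- rod_seat (a point): point on the clamp (its x = 25 mm, y = 0, 75 mm above the desk) where the handle_rod's origin lies when the rod is home, x axes alike, bare end on the fixed plate. The rod may be laid in up to 12 mm farther along clamp x; the pad then slides it home. Fork slots: open upward, 17 mm wide, floor 68 mm high, flared lips up to 98 mm high. Bar under the rod: top 39 mm high
- latch (a joint): sprung hinged jaw over the rod slot, beside the fork nearest the fixed plate: 0 rad = shut (nose over the seated rod), about 0.25 as the rod passes; springs shut by itself, top 103 mm high. Pushing the rod past it takes roughly 4 to 12 N
- latch_tip (a point): inner tip of the sprung hinged jaw's nose, 85 mm above the desk when shut
- trigger_face (a point): the trigger's pushed face (side towards the fixed plate), 110 mm above the desk. The trigger is an upright grey lever 14 mm thick, 30 mm wide, 65 to 135 mm high, squeezed towards the handle along clamp -x
- handle_face (a point): outer face of the fixed handle (30 mm wide, up to 135 mm high), 110 mm above the desk. To trigger_face: 48 mm free, 32 mm fully squeezed. The handle is fixed, so one finger must make the whole stroke: fingers opened to about 68 mm and centred at clamp x = -134 mm, midway between the handle's outer face and the fully squeezed trigger, close without shifting
- trigger (a joint): trigger travel: 0 = free, 0.016 m = fully squeezed; its spring returns it with 3 to 5 N
- jaw (a joint): moving jaw's travel, starts at 0 to 0.015 m, grows as it closes; at 0 the pad's face is at clamp x = 167 mm. A ratchet with 7 mm teeth drags it as the trigger is squeezed: up to 14 mm a stroke, after up to 7 mm of lost motion. It stays (4 N friction) when the trigger returns, but a pad pressed harder drives it back, so pressure must be held on the trigger. Not to be pushed by hand
- pad_face (a point): centre of the moving jaw's square rubber pad (36 x 36 mm), 75 mm above the desk
- pad (a joint): how far the sprung pad is pushed into the moving jaw: 0 = out, 0.020 m = fully in; 1.1 N per mm. About halfway (0.010 m, 11 N) is right; under 5 mm is too weak, over 15 mm too much, and past 18 mm (20 N) the wood is crushed
- stapler: bystander: red desk stapler 135 x 34 x 50 mm; origin under its middle
- hole_punch: bystander: stainless steel hole punch 95 x 115 x 65 mm; origin under its middle
- pen_cup: bystander: glass cup with three pens, 80 mm wide, 150 mm high with its pens; origin under its centre
- glue_bottle: bystander: white plastic glue bottle 40 mm wide, 95 mm high; origin under its centre
- tape_roll: bystander: roll of clear tape lying flat, 90 mm wide, 19 mm high; origin under its centre
Mind the look-alikes: they are no part of the job. Of the things shaped like the handle_rod, the aluminium one is meant.

How it is judged:
On the way, in this order (a step that is already met when the one before it is completed fails the run):
1. the rod lies fully home in both forks, block towards the moving jaw, the sprung hinged jaw shut over it (z of handle_rod in the frame of clamp between 0.071 and 0.079 m and y of handle_rod in the frame of clamp between -0.004 and 0.004 m and angle between the x axis of handle_rod and the x axis of clamp, either way round below 0.06 rad and x of block_end in the frame of clamp above 0.11 m and value of joint latch below 0.09 rad), for 0.2 s.
2. the moving jaw's pad touches the block (contact force between pad and handle_rod above 1 N), for 0.1 s.
At the end, for the whole second after the job is handed in: rod home in both forks (4 mm, 0.06 rad), hinged jaw shut over it, bare end within 3 mm of the fixed plate, untouched by the fingers; pad presses the block with 5 to 17 N (in 4.5 to 15.5 mm); fingers still hold the trigger squeezed (all of step 1 and contact force between pad and handle_rod between 5 and 17 N and value of joint pad between 0.0045 and 0.0155 m and contact force between handle_rod and clamp above 2 N and x of handle_rod in the frame of clamp below 0.028 m and contact force between the fingers and trigger above 2 N and value of joint trigger above 0.001 m and linear speed of handle_rod below 0.01 m/s and velocity of joint pad below 0.01 m/s and not (contact force between the fingers and handle_rod above 0.5 N)); the arm keeps its last pose, push and grip.
It fails at once if the block is crushed: pressed with more than 20 N (contact force between pad and handle_rod above 20 N).
It fails at once if the jaw or its bar is pushed by the robot instead of being pumped (contact force between any of the fingers, the arm and jaw above 1.5 N).
It fails at once if a bystander is shoved by more than 20 mm or tipped (distance of any of stapler, hole_punch, pen_cup, glue_bottle, tape_roll from where it was at the start of the episode above 0.02 m or angle between any of stapler, hole_punch, pen_cup, glue_bottle, tape_roll's own z axis and vertical above 0.35 rad).
It also fails if it takes over 54 s, if anything falls off the work surface, if the arm or the gripper's body presses on something with over 40 N, if the wrist force passes 120 N, or if a joint passes its speed limit or range.

## Working session

There is one attempt and no reset: what is moved stays moved. The work goes in short steps, Python scripts to look and compute and a tool call to move; the robot and the scene stay as the last step left them, time stands still between calls to the robot, and variables do not carry over. Pictures are saved under pics/ and viewed, at most 10 in all, crops included, and the job is handed in when it is done.

Besides the shell and the picture viewer there is one more tool, called after "Emit:" in YAML: its name, and indented under it one key for each argument. arm_command: Moves the arm, as the interface text tells. Its arguments: {"type":"object","properties":{"xyz":{"type":"array"},"rot":{"type":"array"},"grip":{"type":"number"},"squeeze":{"type":"number"}},"required":["xyz","rot"]}

```bash
ls; mkdir -p pics
cat > h.py <<'E'
from bench import r
import numpy as np, cv2
def w(cam,p):
    T=np.array(r.camera_model(cam)["T"]); return (T@np.r_[p,1])[:3]
def spots(cam,labels,f='spot_point'):
    for l in labels:
        for d in getattr(r,f)(l,cam)[:3]:
            print(cam,l,round(d['conf'],2),w(cam,d['at']).round(4))
def save(cam,name):
    im=r.camera(cam); cv2.imwrite('pics/'+name,im[:,:,::-1]); return im
E
python3 - <<'E'
from h import *
for c in('top','side'):
    save(c,c+'0.png')
    spots(c,['handle_rod','block_end','clamp','rod_seat','trigger_face','handle_face','pad_face','latch_tip','rest'])
    m=r.camera_model(c);print(m)
print(r.read_state())
a=cv2.imread('pics/top0.png');
E
```

```text
pics
top handle_rod 0.95 [0.5143 0.2719 0.0508]
top handle_rod 0.84 [0.3547 0.3366 0.0121]
top handle_rod 0.64 [ 0.3917 -0.0583  0.0025]
top block_end 0.89 [0.2622 0.361  0.0189]
top block_end 0.83 [0.5673 0.3527 0.0474]
top clamp 0.59 [ 5.136e-01 -1.236e-01 -2.000e-04]
top rod_seat 0.65 [ 0.5131 -0.0992  0.0747]
top rod_seat 0.42 [ 0.3881  0.1296 -0.0009]
top trigger_face 0.8 [ 0.5227 -0.2315  0.1153]
top handle_face 0.86 [ 0.5273 -0.2764  0.109 ]
top handle_face 0.73 [ 0.5227 -0.2308  0.1135]
top pad_face 0.58 [0.493  0.0383 0.0763]
top latch_tip 0.45 [ 0.5104 -0.127   0.0869]
top rest 0.8 [ 5.159e-01  2.717e-01 -3.000e-04]
top rest 0.57 [0.7407 0.1256 0.0023]
{'fx': 401.5609040955868, 'fy': 401.5609040955868, 'cx': 264.2554598861957, 'cy': 192.90868408291894, 'T': array([[-0.00535262,  0.98700396, -0.16060674,  0.41470326],
       [-0.9996994 , -0.00912442, -0.02275634,  0.08905849],
       [-0.02392604,  0.16043665,  0.98675611,  0.93139799],
       [ 0.        ,  0.        ,  0.        ,  1.        ]])}
side handle_rod 0.89 [0.514  0.2766 0.0444]
side handle_rod 0.61 [0.3561 0.3
[... 960 characters left out ...]
_positions': array([-1.22162347,  0.33220404, -0.06468232,  1.4600791 ,  0.02158993,
        1.34991316, -0.08850165]), 'joint_vel': array([ 0.00054094,  0.00136422, -0.00105756, -0.00118677,  0.00021067,
       -0.00204523, -0.00056714]), 'joint_torque': array([ 1.91506340e-03, -6.23066282e+01,  2.54320021e-02, -3.90116572e+01,
       -6.12870511e-02,  3.16188543e-02, -1.48139446e-05]), 'ee_pos': array([0.22704175, 0.5823348 , 0.19048294]), 'eef_rot': array([ 1.84826494e-01,  9.82771166e-01,  4.60935510e-05, -3.42969951e-06]), 'ft_force': array([-0.03743215, -0.59389593,  0.77241024]), 'torque': array([-0.00924399,  0.06479693, -0.03556184]), 'grip_force': 0.0, 'width': 0.08734152870176573}
```

Run:
```python
import cv2
for n in('top0','side0'):
    a=cv2.imread(f'pics/{n}.png'); cv2.imwrite(f'pics/{n}b.png',cv2.resize(a,(800,600),interpolation=cv2.INTER_CUBIC))
```

```text
(no output)
```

View pics/top0b.png

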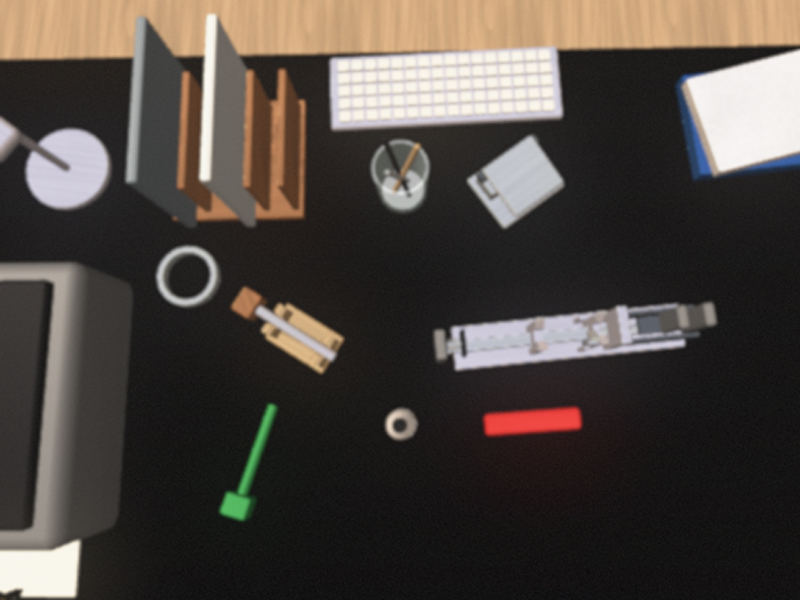

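View pics/side0b.png

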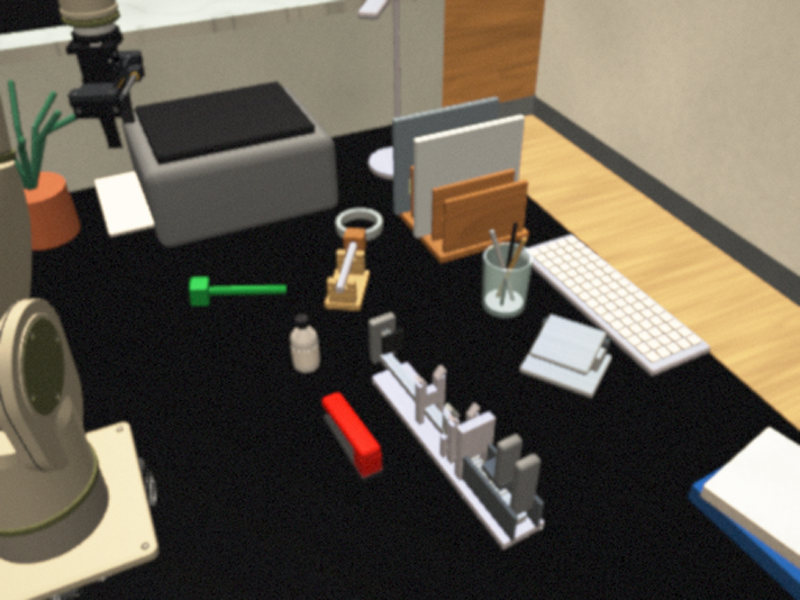

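Pictures: the aluminium rod with its wooden block lies on the rest (top view, block at 245,303, bare end at 335,355). The green look-alike is at 250,460. The clamp runs from its jaw at 440,345 to its handle at 710,315. I'm moving above the rod for a close check.

Emit:
arm_command:
  xyz:
    - [0,0,0.04]
    - [0.02,-0.02,0.08]
    - [0.287,-0.308,0.08]
    - [0.287,-0.308,0.08]
    - [0.287,-0.308,0.08]
    - [0.287,-0.308,0.08]
    - [0.287,-0.308,0.08]
    - [0.287,-0.308,0.08]
    - [0.287,-0.308,0.08]
    - [0.287,-0.308,0.08]
    - [0.287,-0.308,0.08]
    - [0.287,-0.308,0.08]
    - [0.287,-0.308,0.03]
    - [0.287,-0.308,0.03]
    - [0.287,-0.308,0.03]
    - [0.287,-0.308,0.03]
    - [0.287,-0.308,0.03]
    - [0.287,-0.308,0.03]
  rot:
    - [0,0,0]
    - [0,0,-0.1]
    - [0,0,-0.22]
    - [0,0,-0.34]
    - [0,0,-0.46]
    - [0,0,-0.58]
    - [0,0,-0.7]
    - [0,0,-0.82]
    - [0,0,-0.94]
    - [0,0,-1.06]
    - [0,0,-1.18]
    - [0,0,-1.3]
    - [0,0,-1.42]
    - [0,0,-1.54]
    - [0,0,-1.66]
    - [0,0,-1.78]
    - [0,0,-1.78]
    - [0,0,-1.78]
  grip: 1

```text
time: 2.5
ee_pos: [0.5141, 0.2744, 0.2206]
eef_rot: [0.879, 0.477, 0.0, 0.0]
ft_force: [-0.5, 0.9, -0.2]
width: 0.0873
grip_force: 0.0
```

Run:
```python
from h import *
s=r.read_state();print(s['time'],s['ee_pos'],s['eef_rot'],s['joint_positions'])
save('wrist','w1.png')
spots('wrist',['handle_rod','block_end','rest'])
a=cv2.imread('pics/w1.png')
print(r.camera_model('wrist'))
```

```text
2.5 [0.51405552 0.27442757 0.22060925] [8.79075408e-01 4.76682713e-01 1.33632472e-04 3.06017710e-05] [-0.87764254  0.22484602  0.36736513  1.55165255 -0.08157884  1.37999771
 -1.08030121]
wrist handle_rod 0.69 [0.5096 0.2792 0.0493]
wrist handle_rod 0.56 [0.3547 0.3332 0.0086]
wrist block_end 0.92 [0.2599 0.3653 0.0234]
wrist block_end 0.87 [0.565  0.3555 0.0484]
wrist rest 0.98 [0.5106 0.2747 0.0008]
{'fx': 291.1928527368151, 'fy': 291.1928527368151, 'cx': 253.8089808518427, 'cy': 191.91779720373268, 'T': array([[ 8.38251094e-01,  5.24973266e-01,  1.47438712e-01,
         5.54101595e-01],
       [-5.45284312e-01,  8.07200827e-01,  2.26035050e-01,
         3.36472787e-01],
       [-3.50291872e-04, -2.69870145e-01,  9.62896662e-01,
         4.14773634e-01],
       [ 0.00000000e+00,  0.00000000e+00,  0.00000000e+00,
         1.00000000e+00]])}
```

View pics/w1.png

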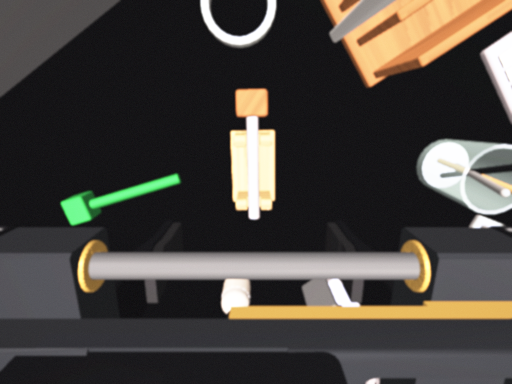

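The wrist view shows the rod on its rest from (252,117) at the block to (254,218) at the bare end. I'll fit its axis from these pixels and intersect it with rod height.

```bash
cat >> h.py <<'E'
def ray(m,u,v,z):
    T=np.array(m["T"]); d=T[:3,:3]@np.array([(u-m['cx'])/m['fx'],-(v-m['cy'])/m['fy'],-1]); c=T[:3,3]
    return c+d*(z-c[2])/d[2]
def proj(m,p):
    T=np.array(m["T"]); q=T[:3,:3].T@(np.array(p)-T[:3,3]); return m['cx']-m['fx']*q[0]/q[2], m['cy']+m['fy']*q[1]/q[2]
E
python3 - <<'E'
from h import *
for cam,f,box in(('wrist','w1',(238,268,110,225)),('top','top0',(160,222,190,235))):
    a=cv2.imread(f'pics/{f}.png').astype(int); m=r.camera_model(cam)
    x0,x1,y0,y1=box; s=a[y0:y1,x0:x1]; mask=(s.max(2)-s.min(2)<38)&(s.min(2)>125)
    v,u=np.nonzero(mask); u=u+x0;v=v+y0
    P=np.array([ray(m,i,j,.0535)[:2] for i,j in zip(u,v)])
    c=P.mean(0); d=np.linalg.svd(P-c)[2][0]; d*=np.sign(d[1]); t=(P-c)@d
    lo,hi=np.percentile(t,[.5,99.5])
    print(cam,len(u),c,np.degrees(np.arctan2(d[1],d[0])),'ends',c+lo*d,c+hi*d,'len',hi-lo,'origin?',c+(lo+.061)*d)
    print('width',np.percentile(np.abs((P-c)@[-d[1],d[0]]),95)*2)
E
```

```text
wrist 1661 [0.51278846 0.27997131] 56.9094369483811 ends [0.47611932 0.22370071] [0.5467188  0.33203909] len 0.12931160237724287 origin? [0.50942312 0.27480704]
width 0.03239775899818197
top 356 [0.51495318 0.27678034] 57.811210424034556 ends [0.48027663 0.22169102] [0.54954768 0.33173932] len 0.13003502079047102 origin? [0.51277199 0.27331516]
width 0.012656791799146848
```

Run:
```python
from h import *
a=cv2.imread('pics/w1.png').astype(int); m=r.camera_model('wrist')
L=[]
for v in range(120,218,4):
    row=a[v,236:272]; sat=row.max(1)-row.min(1)
    k=np.nonzero((sat<25)&(row.min(1)>110))[0]+236
    L.append((v,k.min() if len(k) else 0,k.max() if len(k) else 0,np.median(k) if len(k) else 0))
print(L)
for d in (1,):
    p=[ray(m,np.median([0]),0,.05)]
g=[(q[3],q[0]) for q in L if 0<q[2]-q[1]<16]
P=np.array([ray(m,u,v,.0535)[:2] for u,v in g]); vx,vy,cx,cy=cv2.fitLine(P.astype(np.float32),cv2.DIST_HUBER,0,.001,.001).ravel()
print(np.degrees(np.arctan2(vy,vx)),cx,cy)
n=np.array([-vy,vx]); 
for q in ([.5128,.2733],): print('offset of top origin from wrist line',(np.array(q)-[cx,cy])@n)
```

```text
[(120, np.int64(246), np.int64(258), np.float64(252.0)), (124, np.int64(246), np.int64(258), np.float64(252.0)), (128, np.int64(246), np.int64(258), np.float64(252.0)), (132, np.int64(247), np.int64(257), np.float64(252.0)), (136, np.int64(247), np.int64(257), np.float64(252.0)), (140, np.int64(247), np.int64(257), np.float64(252.0)), (144, np.int64(247), np.int64(257), np.float64(252.0)), (148, np.int64(247), np.int64(257), np.float64(252.0)), (152, np.int64(247), np.int64(257), np.float64(252.0)), (156, np.int64(247), np.int64(257), np.float64(252.0)), (160, np.int64(248), np.int64(257), np.float64(252.5)), (164, np.int64(248), np.int64(257), np.float64(252.5)), (168, np.int64(248), np.int64(257), np.float64(252.5)), (172, np.int64(248), np.int64(257), np.float64(252.5)), (176, np.int64(248), np.int64(257), np.float64(252.5)), (180, np.int64(248), np.int64(257), np.float64(252.5)), (184, np.int64(248), np.int64(257), np.float64(252.5)), (188, np.int64(248), np.int64(258), np.float64(253.0)), (192, np.int64(248), np.int64(257), np.float64(252.5)), (196, np.int64(249), np.int64(258), np.float64(253.5)), (200, np.int64(248), np.int64(258), np.float64(253.0)), (204, np.int64(249), np.int64(258), np.float64(253.5)), (208, np.int64(249), np.int64(259), np.float64(254.0)), (212, np.int64(248), np.int64(259), np.float64(253.5)), (216, np.int64(248), np.int64(259), np.float64(253.5))]
57.982655 0.51136637 0.27366856
offset of top origin from wrist line -0.0014109596689069132
```

Emit:
arm_command:
  xyz:
    - [-0.0055,-0.0055,-0.03]
    - [-0.0055,-0.0055,-0.06]
    - [-0.0055,-0.0055,-0.09]
    - [-0.0055,-0.0055,-0.12]
    - [-0.0055,-0.0055,-0.145]
    - [-0.0055,-0.0055,-0.165]
    - [-0.0055,-0.0055,-0.18]
    - [-0.0055,-0.0055,-0.19]
    - [-0.0055,-0.0055,-0.19]
  rot:
    - [0,0,0.0175]
    - [0,0,0.0175]
    - [0,0,0.0175]
    - [0,0,0.0175]
    - [0,0,0.0175]
    - [0,0,0.0175]
    - [0,0,0.0175]
    - [0,0,0.0175]
    - [0,0,0.0175]

```text
time: 3.45
ee_pos: [0.5075, 0.2681, 0.0286]
eef_rot: [0.876, 0.483, -0.001, 0.0]
ft_force: [-0.1, -0.0, -0.1]
width: 0.0871
grip_force: 0.0
```

Emit:
arm_command:
  xyz:
    - [0,0,0]
    - [0,0,0]
    - [0,0,0]
    - [0,0,0]
    - [0,0,0]
    - [0,0,0]
    - [0,0,0]
    - [0,0,0]
    - [0,0,0]
    - [0,0,0]
  rot:
    - [0,0,0]
    - [0,0,0]
    - [0,0,0]
    - [0,0,0]
    - [0,0,0]
    - [0,0,0]
    - [0,0,0]
    - [0,0,0]
    - [0,0,0]
    - [0,0,0]
  grip: 0
  squeeze: 55

```text
time: 4.28
ee_pos: [0.5085, 0.2688, 0.0305]
eef_rot: [0.876, 0.483, 0.0, 0.0]
ft_force: [0.3, 0.1, -0.6]
width: 0.0284
grip_force: 0.0
```

Emit:
arm_command:
  xyz:
    - [0,0,0]
    - [0,0,0]
    - [0,0,0]
    - [0,0,0]
    - [0,0,0.01]
    - [0,0,0.03]
    - [0,0,0.06]
    - [0,0,0.09]
    - [0,0,0.11]
    - [0,0,0.125]
  rot:
    - [0,0,0]
    - [0,0,0]
    - [0,0,0]
    - [0,0,0]
    - [0,0,0]
    - [0,0,0]
    - [0,0,0]
    - [0,0,0]
    - [0,0,0]
    - [0,0,0]

```text
time: 5.12
ee_pos: [0.5094, 0.2691, 0.1589]
eef_rot: [0.876, 0.483, 0.002, -0.0]
ft_force: [0.6, 0.1, 0.1]
width: 0.0008
grip_force: 0.0
```

Emit:
arm_command:
  xyz:
    - [0,-0.02,0]
    - [0,-0.05,0]
    - [0,-0.085,0]
    - [0,-0.12,0]
    - [0,-0.155,0]
    - [0,-0.19,0]
    - [0,-0.225,0]
    - [0,-0.26,0]
    - [0.003,-0.295,0]
    - [0.003,-0.33,0]
    - [0.003,-0.355,0]
    - [0.003,-0.37,0]
    - [0.003,-0.37,0]
    - [0.003,-0.37,0]
    - [0.003,-0.37,0]
  rot:
    - [0,0,0.05]
    - [0,0,0.12]
    - [0,0,0.19]
    - [0,0,0.26]
    - [0,0,0.33]
    - [0,0,0.4]
    - [0,0,0.47]
    - [0,0,0.54]
    - [0,0,0.6]
    - [0,0,0.65]
    - [0,0,0.67]
    - [0,0,0.67]
    - [0,0,0.67]
    - [0,0,0.67]
    - [0,0,0.67]

```text
time: 6.37
ee_pos: [0.5117, -0.1, 0.1558]
eef_rot: [0.668, 0.744, 0.0, -0.0]
ft_force: [0.0, -0.2, -0.1]
width: 0.0004
grip_force: 0.0
```

Run:
```python
from h import *
s=r.read_state();print(s['time'],s['ee_pos'],s['eef_rot'],s['width'],s['grip_force'])
a=save('wrist','w2.png'); cv2.imwrite('pics/w2b.png',cv2.resize(a[:,:,::-1],(800,600),interpolation=cv2.INTER_CUBIC))
spots('wrist',['handle_rod','block_end','clamp','rod_seat','latch_tip','pad_face','trigger_face','handle_face'])
```

```text
6.3667 [ 0.51171728 -0.09997406  0.1557994 ] [ 6.68098532e-01  7.44072726e-01  3.47872339e-04 -9.56072227e-05] 0.00044484947423093857 0.0
wrist clamp 0.8 [ 0.5091 -0.1285 -0.0007]
wrist rod_seat 0.55 [ 0.5076 -0.1022  0.074 ]
wrist rod_seat 0.35 [ 0.5092 -0.1254  0.0863]
wrist latch_tip 0.79 [ 0.5107 -0.1267  0.0863]
wrist pad_face 0.96 [0.4976 0.0379 0.0717]
```

View pics/w2b.png

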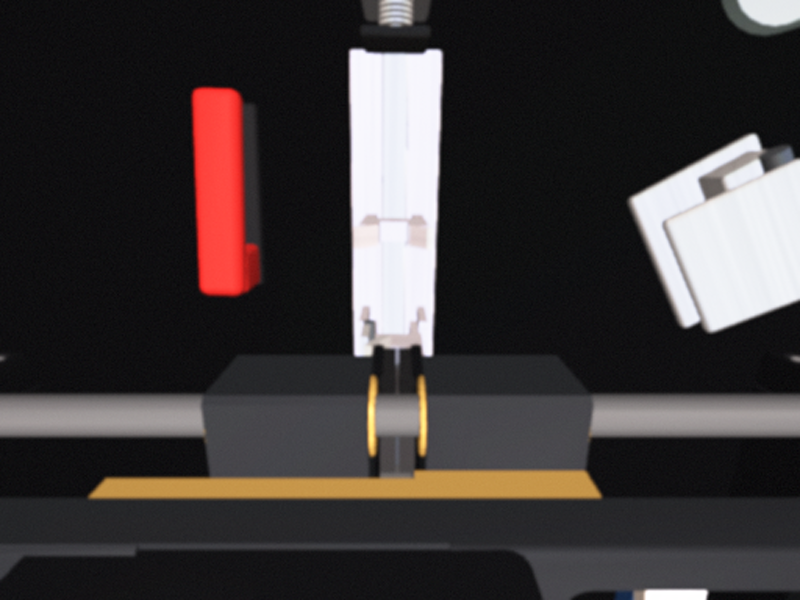

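The wrist view shows the shut fingers are empty, so the grasp missed. It also shows the clamp's far fork at (394,230), the hinged jaw at (390,330) and the pad at (395,45). Next I'll see where the rod is now.

Run:
```python
from h import *
a=save('top','top1.png'); b=save('side','side1.png')
for c in('top','side'): spots(c,['handle_rod','block_end','rest'])
pa=cv2.resize(a[150:290,110:250],(560,560),interpolation=cv2.INTER_CUBIC)[:,:400]
m=r.camera_model('side'); u,v=map(int,proj(m,[.51,.27,.05])); print(u,v)
pb=cv2.resize(b[v-70:v+70,u-50:u+50],(400,560),interpolation=cv2.INTER_CUBIC)
cv2.imwrite('pics/c1.png',np.hstack([pa,pb])[:,:,::-1])
```

```text
top handle_rod 0.78 [0.5088 0.2695 0.0519]
top handle_rod 0.61 [0.3548 0.3365 0.0125]
top block_end 0.84 [0.2629 0.36   0.0214]
top block_end 0.76 [0.564  0.3557 0.0467]
top rest 0.96 [0.5117 0.2735 0.0007]
top rest 0.67 [0.4956 0.0377 0.0754]
side handle_rod 0.68 [0.3581 0.3327 0.0076]
side handle_rod 0.62 [0.5116 0.275  0.0451]
side block_end 0.92 [0.5648 0.3582 0.0521]
side block_end 0.79 [0.2641 0.3627 0.0193]
side rest 0.81 [ 0.5179  0.2682 -0.002 ]
220 171
```

View pics/c1.png

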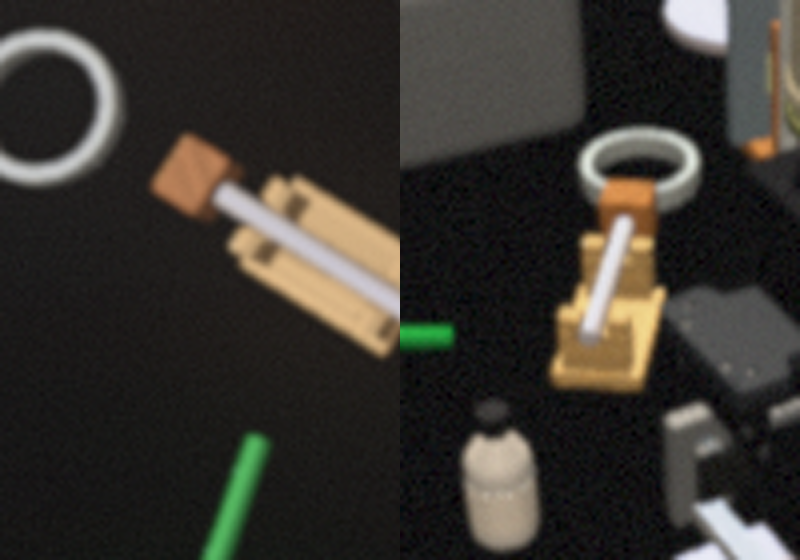

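The rod is still on its rest, block at (195,175) in the left crop, so nothing was disturbed. I'll save the camera model for clamp measuring and go back for the rod.

Run:
```python
from h import *
import pickle
m=r.camera_model('wrist'); pickle.dump(m,open('w2.pkl','wb'))
# predicted pixels (800x600 scale) for the clamp hypotheses
k=800/512
for a in (95.5,96.5,97.5):
    c=np.array([np.cos(np.radians(a)),np.sin(np.radians(a))]); o=np.array([.5142,-.1257])
    f=lambda x,y,z:tuple(np.round(np.array(proj(m,[*(o+x*c+y*np.array([-c[1],c[0]])),z]))*k,1))
    print(a,'far fork slot',f(.065,0,.098),'near',f(-.016,0,.098),'pad',f(.16,0,.093),'base corners',f(.167,.031,.012),f(.167,-.031,.012))
# where seen pixels lie
for n,(u,v),z in(('fork mid',(394,230),.0835),('padmid',(395,45),.075),('slot near',(392,335),.09)):
    print(n,ray(m,u/k,v/k,z))
```

```text
95.5 far fork slot (np.float64(398.5), np.float64(235.9)) near (np.float64(396.7), np.float64(370.9)) pad (np.float64(401.0), np.float64(47.0)) base corners (np.float64(354.1), np.float64(66.7)) (np.float64(446.0), np.float64(67.9))
96.5 far fork slot (np.float64(396.5), np.float64(235.9)) near (np.float64(397.2), np.float64(370.9)) pad (np.float64(395.5), np.float64(47.0)) base corners (np.float64(349.8), np.float64(67.6)) (np.float64(441.7), np.float64(67.0))
97.5 far fork slot (np.float64(394.4), np.float64(236.0)) near (np.float64(397.7), np.float64(370.9)) pad (np.float64(390.0), np.float64(47.0)) base corners (np.float64(345.5), np.float64(68.5)) (np.float64(437.4), np.float64(66.2))
fork mid [ 0.5052337  -0.05978208  0.0835    ]
padmid [0.49521314 0.03845321 0.075     ]
slot near [ 0.51072174 -0.12207524  0.09      ]
```

Emit:
arm_command:
  xyz:
    - [0,0.02,0]
    - [0,0.05,0]
    - [0,0.085,0]
    - [0,0.12,0]
    - [0,0.155,0]
    - [0,0.19,0]
    - [0,0.225,0]
    - [0,0.26,0]
    - [-0.003,0.295,0]
    - [-0.003,0.33,0]
    - [-0.003,0.355,0]
    - [-0.003,0.37,0]
    - [-0.003,0.37,0]
    - [-0.003,0.37,0]
    - [-0.003,0.37,0]
  rot:
    - [0,0,-0.05]
    - [0,0,-0.12]
    - [0,0,-0.19]
    - [0,0,-0.26]
    - [0,0,-0.33]
    - [0,0,-0.4]
    - [0,0,-0.47]
    - [0,0,-0.54]
    - [0,0,-0.6]
    - [0,0,-0.65]
    - [0,0,-0.67]
    - [0,0,-0.67]
    - [0,0,-0.67]
    - [0,0,-0.67]
    - [0,0,-0.67]
  grip: 0.6

```text
time: 8.47
ee_pos: [0.5091, 0.2669, 0.1555]
eef_rot: [0.876, 0.482, -0.0, 0.0]
ft_force: [-0.2, -0.6, -0.5]
width: 0.0525
grip_force: 0.0
```

Emit:
arm_command:
  xyz:
    - [0,0,-0.03]
    - [0,0,-0.06]
    - [0,0,-0.09]
    - [0,0,-0.11]
    - [0,0,-0.12]
    - [0,0,-0.127]
    - [0,0,-0.127]
  rot:
    - [0,0,0]
    - [0,0,0]
    - [0,0,0]
    - [0,0,0]
    - [0,0,0]
    - [0,0,0]
    - [0,0,0]

```text
time: 9.05
ee_pos: [0.5086, 0.2677, 0.028]
eef_rot: [0.876, 0.482, -0.0, 0.0]
ft_force: [0.0, -0.4, -0.0]
width: 0.0521
grip_force: 0.0
```

Emit:
arm_command:
  xyz:
    - [0,0,0]
    - [0,0,0]
    - [0,0,0]
    - [0,0,0]
    - [0,0,0]
    - [0,0,0]
    - [0,0,0]
    - [0,0,0]
    - [0,0,0]
    - [0,0,0]
  rot:
    - [0,0,0]
    - [0,0,0]
    - [0,0,0]
    - [0,0,0]
    - [0,0,0]
    - [0,0,0]
    - [0,0,0]
    - [0,0,0]
    - [0,0,0]
    - [0,0,0]
  grip: 0
  squeeze: 55

```text
time: 9.88
ee_pos: [0.5085, 0.2688, 0.0285]
eef_rot: [0.876, 0.483, 0.0, 0.0]
ft_force: [-0.3, -0.2, -0.2]
width: 0.0014
grip_force: 0.0
```

The fingers closed on nothing again, so I need to see this directly.

Run:
```python
from h import *
s=r.read_state();print(s['time'],s['ee_pos'],s['eef_rot'],s['width'])
a=save('wrist','w3.png'); b=save('side','side2.png');c=save('top','top2.png')
m=r.camera_model('side'); u,v=map(int,proj(m,[.51,.27,.06])); print('side',(u,v))
pb=cv2.resize(b[v-60:v+60,u-60:u+60],(400,400),interpolation=cv2.INTER_CUBIC)
cv2.imwrite('pics/c2.png',np.hstack([cv2.resize(a,(400,400)),pb])[:,:,::-1])
```

```text
9.8833 [0.50853691 0.26882556 0.02845358] [8.75838378e-01 4.82604533e-01 1.29742433e-05 2.90720220e-05] 0.00138681221395806
side (220, 168)
```

View pics/c2.png

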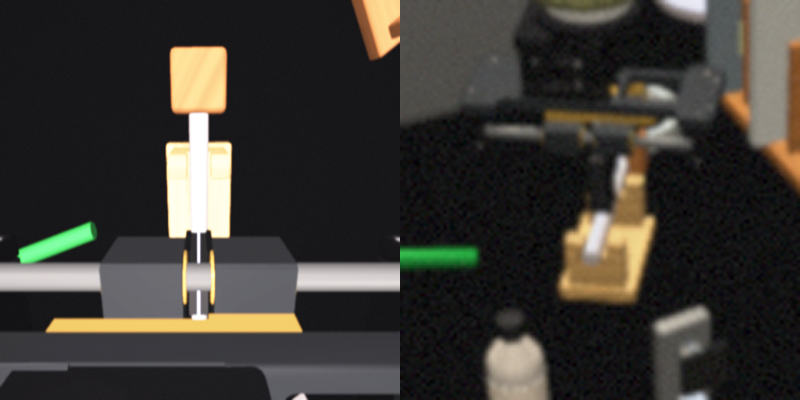

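Run:
```python
from h import *
m=r.camera_model('side')
for n,p in(('tcp',[.5085,.2688,.0285]),('grasp',[.5085,.2688,.0475]),('50up',[.5085,.2688,.0985]),('rodO',[.5117,.2742,.05]),('bare',[.479,.2225,.05]),('blk',[.564,.358,.05])):
    u,v=proj(m,p); print(n,'full',round(u,1),round(v,1),'crop',round(400+(u-160)*3.333),round((v-108)*3.333))
mw=r.camera_model('wrist')
for n,p in(('tcp',[.5085,.2688,.0285]),('grasp',[.5085,.2688,.0475]),('rodO',[.5117,.2742,.05])):
    print(n,np.round(proj(mw,p),1))
b=cv2.imread('pics/side2.png')
c=cv2.resize(b[135:195,190:250],(600,600),interpolation=cv2.INTER_CUBIC); cv2.imwrite('pics/c3.png',np.clip(c*1.6,0,255).astype('uint8'))
```

```text
tcp full 220.5 178.5 crop 602 235
grasp full 220.1 172.8 crop 600 216
50up full 219.0 157.0 crop 597 163
rodO full 220.4 170.7 crop 601 209
bare full 215.9 184.6 crop 586 255
blk full 226.9 150.2 crop 623 141
tcp [254.3 218.4]
grasp [254.3 228.9]
rodO [254.1 221.2]
```

View pics/c3.png

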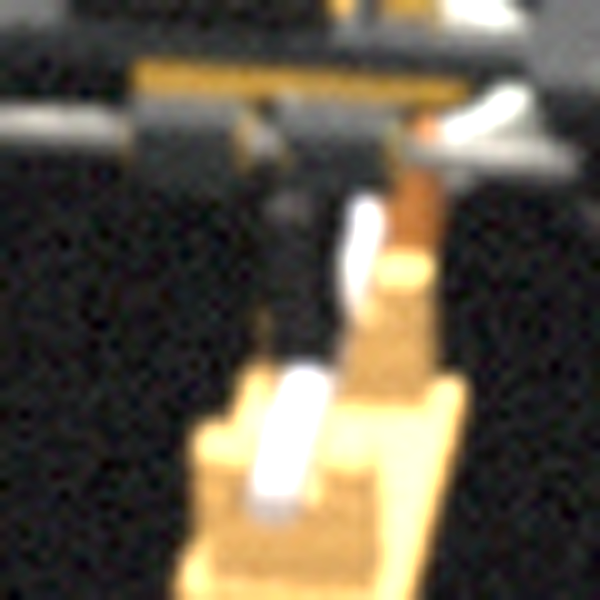

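Run:
```python
from h import *
m=r.camera_model('side'); k=800/512
y=np.array([np.cos(np.radians(68.7)),np.sin(np.radians(68.7))])
for z in(.19,.21,.22,.24):
    print(z,[tuple(np.round(np.array(proj(m,[*(np.array([.227,.582])+s*y),z])),1)) for s in(-.0435,0,.0435)])
b=cv2.imread('pics/side0.png'); c=cv2.resize(b[30:110,40:120],(480,480),interpolation=cv2.INTER_CUBIC)
# closed, hover: side1 with TCP .5117,-.1,.1558
d=cv2.imread('pics/side1.png'); u,v=map(int,proj(m,[.5117,-.1,.1558])); print('side1 tcp',proj(m,[.5117,-.1,.1558]),proj(m,[.5117,-.1,.1858]))
e=cv2.resize(d[v-50:v+50,u-32:u+32],(308,480),interpolation=cv2.INTER_CUBIC); print(u,v)
cv2.imwrite('pics/c4.png',np.clip(np.hstack([c,e])*1.7,0,255).astype('uint8'))
```

```text
0.19 [(np.float64(76.6), np.float64(103.6)), (np.float64(80.3), np.float64(96.0)), (np.float64(83.8), np.float64(88.8))]
0.21 [(np.float64(74.8), np.float64(96.8)), (np.float64(78.6), np.float64(89.3)), (np.float64(82.2), np.float64(82.2))]
0.22 [(np.float64(73.9), np.float64(93.4)), (np.float64(77.7), np.float64(86.0)), (np.float64(81.3), np.float64(78.9))]
0.24 [(np.float64(72.0), np.float64(86.4)), (np.float64(75.9), np.float64(79.1)), (np.float64(79.6), np.float64(72.2))]
side1 tcp (np.float64(286.1401951718318), np.float64(228.4170779445631)) (np.float64(286.59649501306416), np.float64(217.07138033903271))
286 228
```

View pics/c4.png

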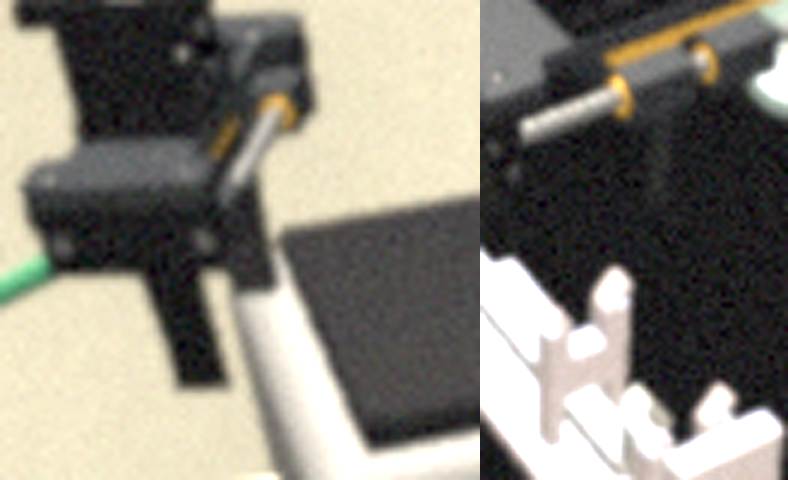

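Side view at the start: the near fingertip is at (203,382) in the crop, which is 30 mm above where the reported TCP projects. So the fingertips really end about 30 mm short of the reported TCP along the tool. I'll take that into account, open here above the rod, then go 27 mm lower.

Emit:
arm_command:
  xyz:
    - [0,0,0.01]
    - [0,0,0.01]
    - [0,0,0.01]
    - [0,0,0.01]
    - [0,0,0.01]
    - [0,0,0.01]
    - [0,0,0.01]
    - [0,0,0]
    - [0,0,-0.01]
    - [0,0,-0.02]
    - [0,0,-0.027]
    - [0,0,-0.027]
    - [0,0,-0.027]
  rot:
    - [0,0,0]
    - [0,0,0]
    - [0,0,0]
    - [0,0,0]
    - [0,0,0]
    - [0,0,0]
    - [0,0,0]
    - [0,0,0]
    - [0,0,0]
    - [0,0,0]
    - [0,0,0]
    - [0,0,0]
    - [0,0,0]
  grip: 0.5

```text
time: 11.12
ee_pos: [0.5082, 0.2685, 0.0007]
eef_rot: [0.876, 0.483, -0.001, 0.0]
ft_force: [-0.3, 0.1, -1.0]
width: 0.0437
grip_force: 0.0
```

Emit:
arm_command:
  xyz:
    - [0,0,0]
    - [0,0,0]
    - [0,0,0]
    - [0,0,0]
    - [0,0,0]
    - [0,0,0]
    - [0,0,0]
    - [0,0,0]
    - [0,0,0]
    - [0,0,0]
  rot:
    - [0,0,0]
    - [0,0,0]
    - [0,0,0]
    - [0,0,0]
    - [0,0,0]
    - [0,0,0]
    - [0,0,0]
    - [0,0,0]
    - [0,0,0]
    - [0,0,0]
  grip: 0
  squeeze: 55

```text
time: 11.95
ee_pos: [0.5087, 0.2689, 0.0017]
eef_rot: [0.876, 0.483, 0.0, 0.0]
ft_force: [-1.1, -0.3, 2.9]
width: 0.0127
grip_force: 55.0
```

Emit:
arm_command:
  xyz:
    - [0,0,0.01]
    - [0,0,0.03]
    - [0,0,0.06]
    - [0,0,0.09]
    - [0,0,0.115]
    - [0,0,0.13]
  rot:
    - [0,0,0]
    - [0,0,0]
    - [0,0,0]
    - [0,0,0]
    - [0,0,0]
    - [0,0,0]

```text
time: 12.45
ee_pos: [0.5095, 0.2692, 0.1352]
eef_rot: [0.876, 0.482, 0.002, -0.0]
ft_force: [1.5, 1.0, -1.2]
width: 0.0126
grip_force: 55.0
```

Emit:
arm_command:
  xyz:
    - [0,-0.02,0]
    - [0,-0.05,0]
    - [0,-0.085,0]
    - [0,-0.12,0]
    - [0,-0.155,0]
    - [0,-0.19,0]
    - [0,-0.225,0]
    - [0,-0.26,0]
    - [0.001,-0.295,0]
    - [0.001,-0.33,0]
    - [0.001,-0.355,0]
    - [0.001,-0.37,0]
    - [0.001,-0.37,0]
    - [0.001,-0.37,0]
    - [0.001,-0.37,0]
  rot:
    - [0,0,0.05]
    - [0,0,0.12]
    - [0,0,0.19]
    - [0,0,0.26]
    - [0,0,0.33]
    - [0,0,0.4]
    - [0,0,0.47]
    - [0,0,0.54]
    - [0,0,0.6]
    - [0,0,0.65]
    - [0,0,0.67]
    - [0,0,0.67]
    - [0,0,0.67]
    - [0,0,0.67]
    - [0,0,0.67]

```text
time: 13.7
ee_pos: [0.5096, -0.1001, 0.1317]
eef_rot: [0.668, 0.744, 0.0, -0.0]
ft_force: [0.5, 0.5, -1.1]
width: 0.0126
grip_force: 55.0
```

Run:
```python
from h import *
import pickle
s=r.read_state();print(s['time'],s['ee_pos'],s['eef_rot'],s['width'],s['grip_force'],s['ft_force'])
a=save('wrist','w4.png'); b=save('side','side3.png'); t=save('top','top3.png')
spots('wrist',['handle_rod','block_end','rod_seat','latch_tip','pad_face'])
spots('top',['handle_rod','block_end','trigger_face','handle_face'])
pickle.dump(r.camera_model('wrist'),open('w4.pkl','wb'))
cv2.imwrite('pics/w4b.png',cv2.resize(a[0:270,160:340],(400,600),interpolation=cv2.INTER_CUBIC)[:,:,::-1])
m=r.camera_model('side'); u,v=map(int,proj(m,[.51,-.1,.12])); print(u,v)
e=cv2.resize(b[v-75:v+75,u-50:u+50],(400,600),interpolation=cv2.INTER_CUBIC)
cv2.imwrite('pics/c5.png',np.hstack([cv2.resize(a[0:270,160:340],(400,600),interpolation=cv2.INTER_CUBIC),e])[:,:,::-1])
```

```text
13.7 [ 0.50957885 -0.10011079  0.13165368] [ 6.68148494e-01  7.44027891e-01  2.37478212e-04 -1.75313121e-04] 0.012551081158160548 55.00018537044525 [ 0.45806164  0.50844806 -1.09487793]
wrist handle_rod 0.92 [ 0.5084 -0.0911  0.1792]
wrist block_end 0.95 [0.5009 0.0008 0.1756]
wrist rod_seat 0.8 [ 0.5066 -0.099   0.0745]
wrist latch_tip 0.62 [0.4953 0.0387 0.0733]
wrist pad_face 0.9 [0.4979 0.0437 0.0751]
top handle_rod 0.92 [ 0.5075 -0.0967  0.1809]
top handle_rod 0.8 [0.3528 0.3355 0.0077]
top handle_rod 0.53 [0.606  0.4501 0.0026]
top block_end 0.9 [0.2656 0.3583 0.0197]
top block_end 0.86 [ 0.5002 -0.0007  0.1794]
284 241
```

View pics/c5.png

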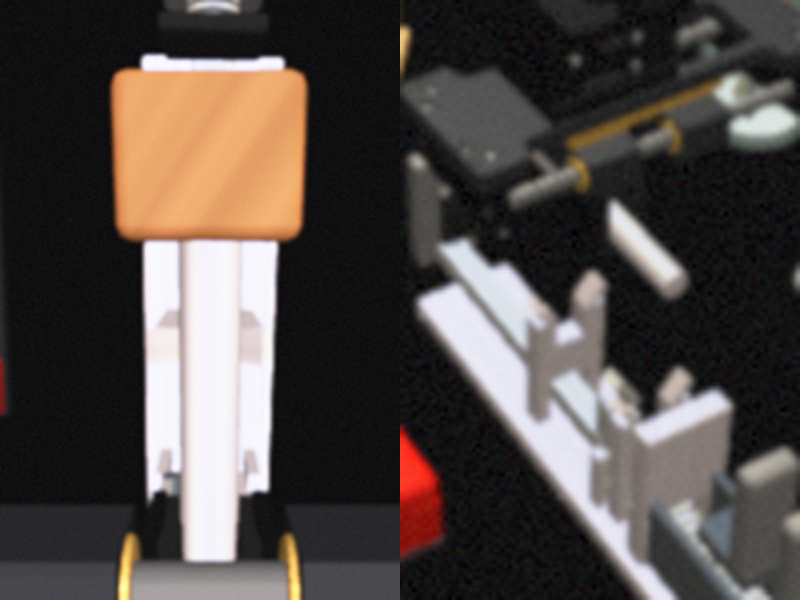

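The left crop (wrist) shows the rod held with its block over the clamp, rod centre at column 211, far fork at (205,335) and near lips at (208,465). The right crop (side) shows the rod hanging level above the forks. Next I'll measure the clamp's axis precisely from the unobstructed image w2.

Run:
```python
from h import *
import pickle
m=pickle.load(open('w2.pkl','rb')); a=cv2.imread('pics/w2.png').astype(int).sum(2)
def edges(v,u0=215,u1=290,th=None):
    p=a[v,u0:u1].astype(float); th=th or (p.max()+p.min())/2
    k=np.nonzero(p>th)[0]; i,j=k[0],k[-1]
    l=u0+i-1+(th-p[i-1])/(p[i]-p[i-1]); rr=u0+j+(p[j]-th)/(p[j]-p[j+1]); return l,rr
# base plate edges, z unknown -> infer by width 62
C=[]
for v in list(range(40,134,6))+list(range(160,195,6)):
    l,rr=edges(v); 
    for z in(.012,):
        P,Q=ray(m,l,v,z),ray(m,rr,v,z); C.append(((P+Q)/2)[:2]); 
    if v%3==1 or 1: print(v,round(l,1),round(rr,1),(np.linalg.norm(Q-P)*1000).round(1),C[-1].round(4))
vx,vy,cx,cy=cv2.fitLine(np.array(C,np.float32),cv2.DIST_HUBER,0,.001,.001).ravel()
print('base axis',np.degrees(np.arctan2(vy,vx))%180,cx,cy, 'x at y=-.1:',cx+vx/vy*(-.1-cy),'at -.06',cx+vx/vy*(-.06-cy),'at -.142',cx+vx/vy*(-.142-cy))
for v in range(136,226,5): print(v,(a[v,222:284:2]//3).tolist())
```

```text
40 223.0 282.6 62.6 [0.4945 0.0431]
46 223.1 282.6 62.8 [0.4952 0.0374]
52 223.1 282.5 63.0 [0.4957 0.0316]
58 223.2 282.1 62.8 [0.4962 0.0258]
64 223.2 281.7 62.7 [0.4966 0.0199]
70 223.5 281.7 62.6 [0.4974 0.0139]
76 223.6 281.6 62.8 [0.4981 0.0079]
82 223.8 281.5 62.8 [0.4988 0.0019]
88 224.0 281.1 62.5 [ 0.4993 -0.0043]
94 224.0 280.7 62.4 [ 0.4998 -0.0105]
100 224.1 280.7 62.6 [ 0.5005 -0.0168]
106 224.0 280.6 63.0 [ 0.5011 -0.0231]
112 224.1 280.4 63.0 [ 0.5017 -0.0295]
118 224.1 280.1 62.9 [ 0.5022 -0.036 ]
124 224.1 279.7 62.8 [ 0.5027 -0.0425]
130 224.2 279.7 63.1 [ 0.5035 -0.0491]
160 225.0 278.7 62.7 [ 0.507  -0.0833]
166 225.1 278.6 62.9 [ 0.5077 -0.0904]
172 225.0 278.3 62.9 [ 0.5083 -0.0975]
178 225.1 278.0 62.9 [ 0.5089 -0.1048]
184 225.1 277.7 62.9 [ 0.5095 -0.1121]
190 225.1 277.7 63.3 [ 0.5103 -0.1195]
base axis 95.52148 0.5030931 -0.044942673 x at y=-.1: 0.50841534 at -.06 0.50454867 at -.142 0.5124754
136 [14, 79, 235, 249, 249, 248, 242, 240, 240, 241, 247, 239, 242, 243, 241, 242, 244, 244, 242, 244, 247, 243, 242, 242, 245, 248, 247, 247, 245, 96, 14]
141 [12, 
[... 1928 characters left out ...]
243, 242, 243, 244, 244, 238, 247, 247, 247, 221, 183, 194, 228, 247, 231, 68, 14, 15]
206 [15, 24, 174, 247, 245, 205, 120, 107, 115, 195, 245, 244, 245, 243, 242, 243, 243, 244, 239, 247, 229, 208, 190, 222, 241, 241, 247, 220, 57, 16, 10]
211 [16, 21, 167, 248, 244, 199, 180, 153, 121, 171, 244, 242, 244, 244, 243, 243, 244, 243, 238, 244, 202, 196, 199, 237, 247, 247, 249, 203, 37, 14, 15]
216 [17, 20, 150, 248, 244, 235, 229, 153, 131, 168, 184, 187, 198, 206, 200, 194, 194, 193, 194, 193, 195, 194, 195, 197, 239, 248, 249, 193, 27, 14, 18]
221 [15, 16, 145, 247, 245, 239, 228, 216, 163, 83, 63, 97, 176, 199, 204, 204, 205, 193, 191, 183, 148, 75, 58, 87, 211, 247, 250, 201, 30, 13, 15]
```

Run:
```python
from h import *
import pickle
m=pickle.load(open('w2.pkl','rb')); m4=pickle.load(open('w4.pkl','rb'))
print('far fork',ray(m,251.6,141,.098),'near lips',ray(m,251.4,197,.098))
a=cv2.imread('pics/w4.png').astype(int)
# rod edges
P=[]
for v in range(112,245,8):
    row=a[v,225:285]; p=row.sum(1).astype(float)
    g=np.abs(np.diff(p)); 
    print(v,(p[10:52:2]//3).astype(int).tolist()) if v in(112,152,232) else 0
# base axis in w4 & top
A=a.sum(2)
C=[]
for v in list(range(160,215,6)):
    p=A[v,210:300].astype(float); k=np.nonzero(p>380)[0]; l,rr=210+k[0]-.5,210+k[-1]+.5
    C.append(((ray(m4,l,v,.012)+ray(m4,rr,v,.012))/2)[:2])
print('w4 base',np.round(C,4)[::3].tolist())
t=cv2.imread('pics/top0.png').astype(int).sum(2); mt=r.camera_model('top'); C=[]
for u in list(range(300,335,4))+list(range(350,372,4)):
    p=t[195:245,u].astype(float); k=np.nonzero(p>330)[0]; l,rr=195+k[0]-.5,195+k[-1]+.5
    P,Q=ray(mt,u,l,.012),ray(mt,u,rr,.012); C.append(((P+Q)/2)[:2]); print(u,l,rr,round(np.linalg.norm(P-Q)*1000),C[-1].round(4))
```

```text
far fork [ 0.50409082 -0.05282338  0.098     ] near lips [ 0.5092065  -0.10254835  0.098     ]
112 [249, 250, 239, 173, 202, 234, 245, 246, 246, 247, 247, 248, 249, 249, 247, 243, 232, 243, 249, 249, 249]
152 [241, 241, 235, 171, 201, 236, 246, 247, 247, 248, 247, 248, 249, 249, 246, 241, 218, 216, 219, 218, 217]
232 [33, 36, 35, 116, 198, 234, 245, 248, 248, 246, 246, 247, 248, 247, 240, 219, 103, 35, 37, 31, 20]
w4 base [[0.5065, -0.0791], [0.5081, -0.099], [0.5109, -0.1196], [0.5126, -0.1409]]
300 207.5 235.5 64 [0.4975 0.0288]
304 207.5 235.5 64 [0.4974 0.0196]
308 206.5 234.5 64 [0.4996 0.0105]
312 206.5 234.5 64 [0.4996 0.0013]
316 205.5 234.5 67 [ 0.5006 -0.0078]
320 205.5 233.5 64 [ 0.5017 -0.017 ]
324 205.5 233.5 64 [ 0.5016 -0.0261]
328 204.5 232.5 64 [ 0.5039 -0.0353]
332 204.5 232.5 64 [ 0.5038 -0.0444]
350 202.5 230.5 64 [ 0.5081 -0.0856]
354 201.5 230.5 67 [ 0.5092 -0.0947]
358 201.5 229.5 64 [ 0.5102 -0.1039]
362 201.5 229.5 64 [ 0.5101 -0.113 ]
366 200.5 228.5 64 [ 0.5124 -0.1222]
370 200.5 228.5 64 [ 0.5123 -0.1312]
```

Run:
```python
from h import *
import pickle
m4=pickle.load(open('w4.pkl','rb'))
for v in(112,152,192,232):
    p=ray(m4,254,v,.1835); print(p.round(4),'axis x there',round(.5030931+(p[1]+.04494)*-.0967,4))
# rod origin along y: block near/far edges and bare end from top image
print('blk edge px->', ray(m4,254,240/2.222,.1977), ray(m4,254,70/2.222,.1977))
t=cv2.imread('pics/top3.png'); mt=r.camera_model('top')
for y in (0,-.0,-.16): print(proj(mt,[.507,y,.18]))
s=cv2.imread('pics/side3.png'); ms=r.camera_model('side')
# bare end in side crop (685,285): full px
u,v=234+285/4,166+285/4; print('bare',ray(ms,u,v,.18))
```

```text
[ 0.5014 -0.0282  0.1835] axis x there 0.5015
[ 0.5035 -0.0469  0.1835] axis x there 0.5033
[ 0.5057 -0.067   0.1835] axis x there 0.5052
[ 0.508  -0.0888  0.1835] axis x there 0.5073
blk edge px-> [ 0.50125126 -0.02648688  0.1977    ] [0.49810785 0.00238479 0.1977    ]
(np.float64(320.9646479697229), np.float64(208.15770777345435))
(np.float64(320.9646479697229), np.float64(208.15770777345435))
(np.float64(406.8115788955213), np.float64(207.4506496447143))
bare [ 0.52026243 -0.1592962   0.18      ]
```

Emit:
arm_command:
  xyz:
    - [-0.0005,0.002,-0.02]
    - [-0.0005,0.002,-0.04]
    - [-0.0005,0.002,-0.055]
    - [-0.0005,0.002,-0.065]
    - [-0.0005,0.002,-0.065]
  rot:
    - [0,0,-0.011]
    - [0,0,-0.011]
    - [0,0,-0.011]
    - [0,0,-0.011]
    - [0,0,-0.011]

```text
time: 14.72
ee_pos: [0.5077, -0.0991, 0.0647]
eef_rot: [0.673, 0.74, -0.001, -0.001]
ft_force: [-0.1, 0.1, -0.8]
width: 0.0126
grip_force: 55.0
```

Emit:
arm_command:
  xyz:
    - [0,0,-0.005]
    - [0,0,-0.01]
    - [0,0,-0.015]
    - [0,0,-0.02]
    - [0,0,-0.024]
    - [0,0,-0.028]
  rot:
    - [0,0,0]
    - [0,0,0]
    - [0,0,0]
    - [0,0,0]
    - [0,0,0]
    - [0,0,0]

```text
time: 15.22
ee_pos: [0.5104, -0.0992, 0.0389]
eef_rot: [0.672, 0.74, 0.001, 0.001]
ft_force: [3.9, 0.2, -1.3]
width: 0.0129
grip_force: 55.0
```

Emit:
arm_command:
  xyz:
    - [0.0013,0,-0.003]
    - [0.0013,0,-0.006]
    - [0.0013,0,-0.009]
    - [0.0013,0,-0.012]
    - [0.0013,0,-0.013]
    - [0.0013,0,-0.013]
    - [0.0013,0,-0.013]
  rot:
    - [0,0,0]
    - [0,0,0]
    - [0,0,0]
    - [0,0,0]
    - [0,0,0]
    - [0,0,0]
    - [0,0,0]

```text
time: 15.8
ee_pos: [0.5099, -0.0992, 0.0263]
eef_rot: [0.673, 0.74, 0.0, -0.001]
ft_force: [-7.8, 0.0, 17.8]
width: 0.0123
grip_force: 55.0
```

Run:
```python
from h import *
s=r.read_state();print(s['time'],s['ee_pos'],s['ft_force'],s['torque'])
a=save('wrist','w5.png'); b=save('side','side4.png'); t=save('top','top4.png')
spots('wrist',['handle_rod','block_end','latch_tip','pad_face','rod_seat'])
spots('side',['handle_rod','block_end','latch_tip'])
m=r.camera_model('side'); u,v=map(int,proj(m,[.51,-.1,.08])); print(u,v)
e=cv2.resize(b[v-50:v+50,u-33:u+34],(400,597),interpolation=cv2.INTER_CUBIC)
cv2.imwrite('pics/c6.png',np.hstack([cv2.resize(a[0:270,160:340],(400,597),interpolation=cv2.INTER_CUBIC),e])[:,:,::-1])
```

```text
15.8 [ 0.50989985 -0.09921234  0.02633454] [-7.77985586e+00  3.37037460e-03  1.77653845e+01] [0.15323466 1.81091185 0.0433023 ]
wrist handle_rod 0.61 [ 0.5111 -0.0904  0.0731]
wrist block_end 0.67 [0.5017 0.0039 0.0706]
wrist latch_tip 0.57 [ 0.5093 -0.1273  0.0877]
side handle_rod 0.59 [0.3594 0.3338 0.007 ]
side handle_rod 0.51 [ 0.5081 -0.0915  0.0709]
side block_end 0.98 [0.2638 0.3662 0.0193]
side latch_tip 0.64 [ 0.5118 -0.1258  0.081 ]
284 255
```

View pics/c6.png

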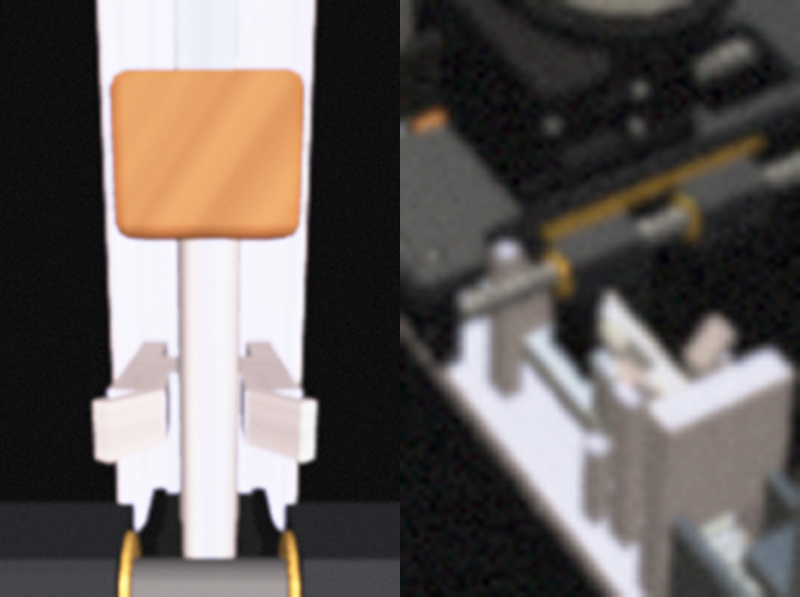

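The rod lies in both forks: left crop, far fork arms at (135,430) and (280,430) straddle it. It is below the lips. I'll ease the side force, press once more, then release.

Emit:
arm_command:
  xyz:
    - [-0.001,0,-0.001]
    - [-0.001,0,-0.002]
    - [-0.001,0,-0.002]
    - [-0.001,0,0]
  rot:
    - [0,0,0]
    - [0,0,0]
    - [0,0,0]
    - [0,0,0]

```text
time: 16.68
ee_pos: [0.5098, -0.0992, 0.0267]
eef_rot: [0.673, 0.74, 0.001, 0.0]
ft_force: [0.1, -0.3, -1.0]
width: 0.0125
grip_force: 55.0
```

Emit:
arm_command:
  xyz:
    - [0,0,0]
    - [0,0,0]
    - [0,0,0]
    - [0,0,0]
    - [0,0,0]
    - [0,0,0]
    - [0,0,0]
  rot:
    - [0,0,0]
    - [0,0,0]
    - [0,0,0]
    - [0,0,0]
    - [0,0,0]
    - [0,0,0]
    - [0,0,0]
  grip: 0.5

```text
time: 17.27
ee_pos: [0.5093, -0.0992, 0.0253]
eef_rot: [0.673, 0.74, -0.0, -0.0]
ft_force: [-0.1, 0.6, 0.1]
width: 0.0425
grip_force: 0.0
```

Emit:
arm_command:
  xyz:
    - [0,0,0.01]
    - [0,0,0.03]
    - [0,0,0.06]
    - [0,0,0.09]
    - [0,0,0.12]
    - [0,0,0.14]
    - [0,0,0.14]
  rot:
    - [0,0,0]
    - [0,0,0]
    - [0,0,0]
    - [0,0,0]
    - [0,0,0]
    - [0,0,0]
    - [0,0,0]
  grip: 0.78

```text
time: 17.85
ee_pos: [0.5117, -0.0997, 0.1706]
eef_rot: [0.673, 0.74, 0.003, 0.002]
ft_force: [1.3, -0.5, 0.8]
width: 0.0674
grip_force: 0.0
```

Run:
```python
from h import *
s=r.read_state();print(s['time'],s['ee_pos'],s['eef_rot'],s['width'])
a=save('wrist','w6.png'); b=save('side','side5.png'); t=save('top','top5.png')
spots('wrist',['handle_rod','block_end','latch_tip','pad_face'])
spots('side',['handle_rod','block_end','trigger_face','handle_face','pad_face','latch_tip'])
spots('top',['handle_rod','block_end','trigger_face','handle_face','pad_face','latch_tip'])
m=r.camera_model('side'); u,v=map(int,proj(m,[.51,-.1,.08]))
e=cv2.resize(b[v-50:v+50,u-33:u+34],(400,597),interpolation=cv2.INTER_CUBIC)
cv2.imwrite('pics/c7.png',np.hstack([cv2.resize(a[0:270,160:340],(400,597),interpolation=cv2.INTER_CUBIC),e])[:,:,::-1])
```

```text
17.85 [ 0.51165827 -0.09970119  0.17059126] [0.67275837 0.73985349 0.0026016  0.00249548] 0.06743676456090096
wrist handle_rod 0.65 [ 0.5055 -0.0892  0.0653]
wrist block_end 0.7 [0.4961 0.0047 0.0664]
wrist block_end 0.31 [0.4936 0.0412 0.0675]
wrist block_end 0.16 [ 0.5181 -0.2218  0.0989]
wrist latch_tip 0.82 [ 0.5066 -0.1252  0.079 ]
wrist latch_tip 0.72 [ 0.5153 -0.2242  0.1021]
wrist pad_face 0.88 [0.4947 0.0402 0.0664]
side handle_rod 0.96 [0.3602 0.333  0.0086]
side handle_rod 0.94 [ 0.5087 -0.0932  0.0699]
side block_end 0.78 [0.2639 0.3647 0.0166]
side block_end 0.67 [0.5    0.0018 0.0749]
side trigger_face 0.74 [ 0.5266 -0.2256  0.1086]
side trigger_face 0.57 [ 0.5254 -0.2768  0.1065]
side handle_face 0.97 [ 0.524  -0.2785  0.1083]
side handle_face 0.71 [ 0.3888  0.1268 -0.0031]
side handle_face 0.29 [ 0.3914 -0.0568 -0.0034]
side pad_face 0.47 [0.4969 0.0366 0.0685]
side latch_tip 0.52 [ 0.5107 -0.1263  0.0812]
top handle_rod 0.97 [ 0.5091 -0.0989  0.0769]
top handle_rod 0.94 [0.3534 0.3351 0.0136]
top block_end 0.84 [0.501  0.0013 0.0721]
top block_end 0.64 [0.265  0.3612 0.0181]
top handle_face 0.52 [ 0.5075 -0.1003  0.0726]
top pad_face 0.52 [0.4933 0.0408 0.0763]
top pad_face 0.29 [0.7379 0.1251 0.0024]
top latch_tip 0.56 [ 0.5115 -0.1311  0.084 ]
```

View pics/c7.png

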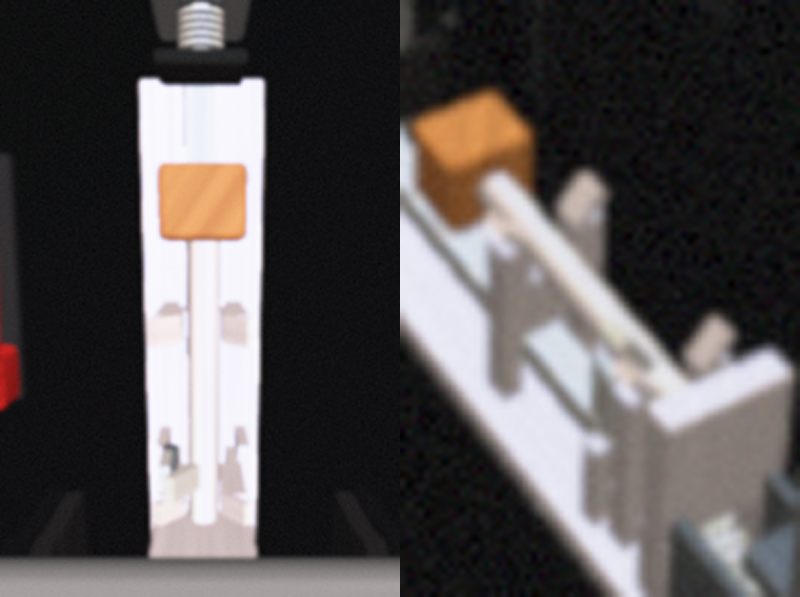

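The rod is home: left crop shows the hinged jaw's nose at (185,480) over it, and the right crop shows it lying in both forks. Now I turn and hover over the trigger. I've used up the picture views, so from here I work with numbers only.

Emit:
arm_command:
  xyz:
    - [0.001,-0.012,0]
    - [0.002,-0.024,0]
    - [0.003,-0.036,0]
    - [0.004,-0.048,0]
    - [0.006,-0.06,0]
    - [0.007,-0.072,0]
    - [0.008,-0.084,0]
    - [0.009,-0.096,0]
    - [0.01,-0.108,0]
    - [0.012,-0.12,0]
    - [0.013,-0.132,0]
    - [0.014,-0.144,0]
    - [0.015,-0.154,0]
    - [0.0158,-0.1618,0]
    - [0.0158,-0.1618,0]
    - [0.0158,-0.1618,0]
  rot:
    - [0,0,-0.12]
    - [0,0,-0.24]
    - [0,0,-0.36]
    - [0,0,-0.48]
    - [0,0,-0.6]
    - [0,0,-0.72]
    - [0,0,-0.84]
    - [0,0,-0.96]
    - [0,0,-1.08]
    - [0,0,-1.2]
    - [0,0,-1.32]
    - [0,0,-1.44]
    - [0,0,-1.53]
    - [0,0,-1.57]
    - [0,0,-1.57]
    - [0,0,-1.57]

```text
time: 20.13
ee_pos: [0.5251, -0.261, 0.1653]
eef_rot: [0.999, 0.049, -0.0, 0.0]
ft_force: [0.4, -0.5, 0.2]
width: 0.0678
grip_force: 0.0
```

Run:
```python
from h import *
import pickle
s=r.read_state();print(s['time'],s['ee_pos'],s['eef_rot'],s['width'],s['joint_positions'][6])
a=save('wrist','w7.png'); save('top','top6.png')
m=r.camera_model('wrist'); pickle.dump(m,open('w7.pkl','wb'))
for l in('trigger_face','handle_face'):
  for d in r.spot_point(l,'wrist')[:2]: print(l,d['conf'],w('wrist',d['at']))
spots('top',['trigger_face','handle_face','handle_rod'])
o=np.array([.5265,-.128]) # rough clamp origin guess via axis below
ang=np.radians(95.5); c=np.array([np.cos(ang),np.sin(ang)]); o=np.array([.5096,-.0992])-c*.0289
print('o',o)
I=a.astype(int).sum(2)//3
for z in(.135,.11):
  for x in(-.15,-.136,-.116,-.102): print(z,x,np.round(proj(m,[*(o+x*c),z]),1))
for off in(.0,): 
  v=int(proj(m,[*(o-.134*c),.135])[1]); print('row',v)
  for dv in(-10,-4,0,4,10): print(v+dv,I[v+dv,170:340:3].tolist())
```

```text
20.1333 [ 0.52505653 -0.26101337  0.16533479] [ 9.98789089e-01  4.91965725e-02 -2.05790889e-04  1.00166093e-04] 0.06780251809394612 -0.8814673729884861
handle_face 0.76 [ 0.52190193 -0.27288567  0.10942528]
top trigger_face 0.53 [ 0.5228 -0.2267  0.1125]
top handle_face 0.54 [0.605  0.4531 0.0018]
top handle_rod 0.86 [ 0.5088 -0.0951  0.076 ]
top handle_rod 0.79 [0.3553 0.3348 0.0088]
top handle_rod 0.73 [ 0.5149 -0.1269 -0.0008]
o [ 0.51236994 -0.12796695]
0.135 -0.15 [275.2 204.7]
0.135 -0.136 [257.9 204.6]
0.135 -0.116 [233.2 204.5]
0.135 -0.102 [216.  204.4]
0.11 -0.15 [273.2 196. ]
0.11 -0.136 [257.5 195.9]
0.11 -0.116 [235.2 195.8]
0.11 -0.102 [219.5 195.7]
row 204
194 [147, 148, 138, 89, 80, 80, 81, 80, 80, 124, 159, 160, 161, 160, 166, 228, 237, 236, 234, 187, 100, 86, 83, 80, 81, 82, 81, 78, 122, 228, 237, 236, 234, 192, 90, 28, 26, 27, 26, 21, 25, 24, 23, 25, 25, 24, 25, 27, 24, 27, 23, 27, 26, 27, 23, 24, 23]
200 [148, 150, 160, 158, 158, 161, 160, 160, 160, 158, 158, 158, 159, 159, 160, 227, 237, 235, 233, 192, 102, 102, 158, 159, 160, 159, 161, 159, 163, 228, 236, 235, 233, 189, 143, 58, 23, 24, 25, 26, 24, 22, 26, 27, 24, 26, 25, 24, 25, 23, 26, 23, 24, 25, 24, 24, 23]
204 [148, 140, 53, 27, 24, 27, 25, 24, 27, 26, 27, 27, 28, 29, 56, 224, 236, 234, 233, 193, 108, 61, 31, 30, 29, 29, 29, 29, 102, 227, 236, 235, 233, 186, 58, 23, 25, 25, 24, 24, 26, 25, 23, 25, 25, 21, 22, 28, 24, 25, 24, 22, 25, 24, 25, 23, 25]
208 [136, 46, 22, 24, 23, 25, 26, 24, 25, 25, 23, 21, 22, 25, 49, 223, 234, 233, 234, 195, 106, 42, 24, 22, 23, 25, 25, 22, 100, 227, 235, 234, 232, 183, 53, 26, 24, 23, 26, 27, 25, 25, 25, 26, 25, 25, 24, 22, 26, 25, 24, 22, 25, 23, 23, 26, 23]
214 [26, 24, 24, 24, 24, 23, 24, 24, 25, 24, 23, 27, 26, 24, 38, 217, 233, 233, 233, 198, 104, 24, 24, 25, 24, 25, 22, 27, 102, 228, 235, 233, 234, 182, 48, 23, 23, 23, 24, 26, 23, 22, 24, 25, 25, 27, 23, 25, 25, 24, 23, 26, 23, 26, 26, 25, 25]
```

Emit:
arm_command:
  xyz:
    - [0,0.001,-0.025]
    - [0,0.001,-0.05]
    - [0,0.001,-0.075]
    - [0,0.001,-0.092]
    - [0,0.001,-0.103]
    - [0,0.001,-0.103]
    - [0,0.001,-0.103]
  rot:
    - [0,0,0]
    - [0,0,0]
    - [0,0,0]
    - [0,0,0]
    - [0,0,0]
    - [0,0,0]
    - [0,0,0]

```text
time: 21.07
ee_pos: [0.5252, -0.2601, 0.0628]
eef_rot: [0.999, 0.048, -0.0, 0.0]
ft_force: [-0.0, -0.5, -0.5]
width: 0.0677
grip_force: 0.0
```

Emit:
arm_command:
  xyz:
    - [0,0,0]
    - [0,0,0]
    - [0,0,0]
    - [0,0,0]
    - [0,0,0]
    - [0,0,0]
    - [0,0,0]
    - [0,0,0]
  rot:
    - [0,0,0]
    - [0,0,0]
    - [0,0,0]
    - [0,0,0]
    - [0,0,0]
    - [0,0,0]
    - [0,0,0]
    - [0,0,0]
  grip: 0.38
  squeeze: 14

```text
time: 21.73
ee_pos: [0.5258, -0.2584, 0.0635]
eef_rot: [0.999, 0.049, 0.0, -0.001]
ft_force: [-2.4, 4.1, 3.8]
width: 0.0337
grip_force: 5.8
```

Run:
```python
from h import *
s=r.read_state();print(s['time'],s['ee_pos'],s['width'],s['grip_force'],s['ft_force'])
for c in('top','side'):
    save(c,c+'7.png'); spots(c,['pad_face','handle_rod','block_end','trigger_face'])
```

```text
21.7333 [ 0.52578373 -0.25835256  0.06349124] 0.033725072615069164 5.803910004906356 [-2.419942    4.12754355  3.78461017]
top pad_face 0.56 [0.4961 0.0253 0.0747]
top handle_rod 0.88 [ 0.5082 -0.0972  0.078 ]
top handle_rod 0.55 [0.3534 0.3336 0.0118]
top handle_rod 0.18 [7.400e-01 1.275e-01 6.000e-04]
top block_end 0.83 [0.5007 0.0008 0.0698]
top block_end 0.75 [ 0.5158  0.2716 -0.0013]
top block_end 0.64 [0.2616 0.3616 0.0204]
top trigger_face 0.73 [7.360e-01 1.265e-01 4.000e-04]
top trigger_face 0.57 [ 0.5076 -0.0938  0.0779]
side pad_face 0.73 [0.496  0.0253 0.0717]
side handle_rod 0.89 [ 0.5104 -0.0907  0.069 ]
side handle_rod 0.74 [0.3605 0.335  0.0078]
side block_end 0.8 [0.4999 0.0025 0.0768]
side block_end 0.7 [0.266  0.3656 0.0165]
side trigger_face 0.52 [ 0.5252 -0.2424  0.109 ]
```

The first stroke moved the pad about 14 mm. I'll keep pumping.

Emit:
arm_command:
  xyz:
    - [0,0,0]
    - [0,0,0]
    - [0,0,0]
    - [0,0,0]
    - [0,0,0]
    - [0,0,0]
    - [0,0,0]
  rot:
    - [0,0,0]
    - [0,0,0]
    - [0,0,0]
    - [0,0,0]
    - [0,0,0]
    - [0,0,0]
    - [0,0,0]
  grip: 0.78

```text
time: 22.82
ee_pos: [0.5251, -0.2604, 0.0625]
eef_rot: [0.999, 0.048, -0.0, 0.0]
ft_force: [-0.0, -0.2, 0.6]
width: 0.0657
grip_force: 0.0
```

Emit:
arm_command:
  xyz:
    - [0,0,0]
    - [0,0,0]
    - [0,0,0]
    - [0,0,0]
    - [0,0,0]
    - [0,0,0]
    - [0,0,0]
    - [0,0,0]
  rot:
    - [0,0,0]
    - [0,0,0]
    - [0,0,0]
    - [0,0,0]
    - [0,0,0]
    - [0,0,0]
    - [0,0,0]
    - [0,0,0]
  grip: 0.38
  squeeze: 14

```text
time: 23.48
ee_pos: [0.5247, -0.2585, 0.0623]
eef_rot: [0.999, 0.049, -0.001, -0.001]
ft_force: [-2.2, 7.2, 4.1]
width: 0.034
grip_force: 5.0
```

Run:
```python
from h import *
s=r.read_state();print(s['time'],s['ee_pos'],s['width'],s['grip_force'],s['ft_force'])
for c in('top','side'):
    save(c,c+'8.png'); spots(c,['pad_face','handle_rod','block_end'])
```

```text
23.4833 [ 0.52473878 -0.25847828  0.0622545 ] 0.03397394494048609 4.956588564673439 [-2.2031203   7.20285848  4.12526231]
top pad_face 0.61 [0.4985 0.0154 0.074 ]
top handle_rod 0.89 [ 0.5105 -0.0961  0.0748]
top handle_rod 0.71 [0.3544 0.3342 0.0139]
top handle_rod 0.44 [0.5184 0.2734 0.0007]
top block_end 0.97 [5.021e-01 2.000e-04 7.340e-02]
top block_end 0.84 [0.2648 0.3589 0.0184]
top block_end 0.41 [ 0.5141  0.2726 -0.0008]
side pad_face 0.66 [0.4981 0.0112 0.0737]
side handle_rod 0.93 [0.3578 0.3343 0.0092]
side handle_rod 0.83 [ 0.5071 -0.0932  0.0684]
side handle_rod 0.3 [ 0.3903  0.1275 -0.0009]
side block_end 0.66 [0.5009 0.0029 0.0764]
side block_end 0.62 [0.2634 0.3649 0.02  ]
side block_end 0.45 [0.4993 0.0102 0.0702]
```

Emit:
arm_command:
  xyz:
    - [0,0,0]
    - [0,0,0]
    - [0,0,0]
    - [0,0,0]
    - [0,0,0]
    - [0,0,0]
    - [0,0,0]
  rot:
    - [0,0,0]
    - [0,0,0]
    - [0,0,0]
    - [0,0,0]
    - [0,0,0]
    - [0,0,0]
    - [0,0,0]
  grip: 0.78

```text
time: 24.47
ee_pos: [0.5251, -0.2604, 0.0625]
eef_rot: [0.999, 0.048, 0.0, 0.0]
ft_force: [-0.1, 0.2, 0.1]
width: 0.0661
grip_force: 0.0
```

Emit:
arm_command:
  xyz:
    - [0,0,0]
    - [0,0,0]
    - [0,0,0]
    - [0,0,0]
    - [0,0,0]
    - [0,0,0]
    - [0,0,0]
    - [0,0,0]
  rot:
    - [0,0,0]
    - [0,0,0]
    - [0,0,0]
    - [0,0,0]
    - [0,0,0]
    - [0,0,0]
    - [0,0,0]
    - [0,0,0]
  grip: 0.38
  squeeze: 14

```text
time: 25.13
ee_pos: [0.525, -0.2585, 0.0624]
eef_rot: [0.999, 0.049, -0.0, -0.001]
ft_force: [-2.7, 5.4, 2.9]
width: 0.0336
grip_force: 5.8
```

Run:
```python
from h import *
s=r.read_state();print(s['time'],s['ee_pos'],s['width'],s['grip_force'],s['ft_force'])
for c in('top','side'):
    save(c,c+'9.png'); spots(c,['pad_face','handle_rod','block_end'])
# profile along the clamp axis over block/pad in the top views at z=.093
m=r.camera_model('top'); o=np.array([.5118,-.126]); c=np.array([-.0958,.9954])
for f in('top5','top7','top8','top9'):
    a=cv2.imread(f'pics/{f}.png')
    p=np.float32([proj(m,[*(o+x*c),.093]) for x in np.arange(.085,.215,.004)]).reshape(1,-1,2)
    print(f,cv2.remap(a,p[...,0],p[...,1],cv2.INTER_LINEAR)[0,:,2].tolist())
```

```text
25.1333 [ 0.52498969 -0.25847137  0.06237488] 0.03356686574411112 5.768969350028783 [-2.7415712   5.39824417  2.86858794]
top pad_face 0.52 [ 0.4954 -0.      0.0766]
top handle_rod 0.76 [0.3526 0.3349 0.0137]
top block_end 0.87 [ 0.5013 -0.0049  0.0709]
top block_end 0.78 [0.26   0.3602 0.0192]
side pad_face 0.66 [ 0.5161 -0.1245 -0.0026]
side pad_face 0.56 [ 0.4984 -0.0027  0.0699]
side handle_rod 0.81 [ 0.5106 -0.0986  0.0687]
side handle_rod 0.36 [ 0.5287 -0.2738  0.1087]
side block_end 0.86 [0.2657 0.3636 0.019 ]
side block_end 0.77 [ 0.4982 -0.0038  0.0735]
top5 [203, 204, 204, 203, 185, 177, 184, 185, 182, 177, 178, 174, 154, 189, 197, 195, 192, 193, 196, 196, 145, 69, 147, 182, 178, 174, 154, 126, 147, 155, 131, 54, 29]
top7 [204, 203, 203, 203, 185, 177, 183, 185, 181, 178, 178, 173, 155, 189, 197, 195, 188, 125, 72, 151, 179, 175, 178, 157, 133, 151, 154, 122, 58, 31, 31, 30, 28]
top8 [204, 204, 204, 202, 186, 177, 183, 187, 181, 177, 177, 173, 153, 164, 85, 109, 173, 178, 177, 172, 134, 142, 155, 146, 97, 50, 31, 32, 31, 29, 31, 29, 29]
top9 [203, 204, 197, 175, 180, 184, 184, 179, 178, 178, 128, 60, 141, 177, 174, 175, 156, 134, 152, 154, 118, 138, 202, 209, 190, 93, 31, 30, 29, 29, 27, 28, 31]
```

The profile shows the pad has met the block and slid the rod about 6 mm towards the plate. The final stroke goes in small steps with the force capped.

Emit:
arm_command:
  xyz:
    - [0,0,0]
    - [0,0,0]
    - [0,0,0]
    - [0,0,0]
    - [0,0,0]
    - [0,0,0]
    - [0,0,0]
  rot:
    - [0,0,0]
    - [0,0,0]
    - [0,0,0]
    - [0,0,0]
    - [0,0,0]
    - [0,0,0]
    - [0,0,0]
  grip: 0.78

```text
time: 26.12
ee_pos: [0.5253, -0.2604, 0.0626]
eef_rot: [0.999, 0.048, 0.0, 0.0]
ft_force: [0.8, -0.5, 0.4]
width: 0.0659
grip_force: 0.0
```

Emit:
arm_command:
  xyz:
    - [0,0,0]
    - [0,0,0]
    - [0,0,0]
    - [0,0,0]
    - [0,0,0]
    - [0,0,0]
  rot:
    - [0,0,0]
    - [0,0,0]
    - [0,0,0]
    - [0,0,0]
    - [0,0,0]
    - [0,0,0]
  grip: 0.52
  squeeze: 20

```text
time: 26.62
ee_pos: [0.5249, -0.257, 0.0623]
eef_rot: [0.999, 0.049, -0.001, -0.002]
ft_force: [-4.9, 13.1, 7.6]
width: 0.0461
grip_force: 6.6
```

```bash
cat >> h.py <<'E'
def prof(f,n=''):
    save('top',f+'.png'); s=r.read_state(); print(s['time'],s['ee_pos'],s['width'],s['grip_force'],s['ft_force'])
    m=r.camera_model('top'); o=np.array([.5118,-.126]); c=np.array([-.0958,.9954])
    for g in('top9',f):
        a=cv2.imread(f'pics/{g}.png'); xs=np.arange(.085,.19,.003)
        p=np.float32([proj(m,[*(o+x*c),.093]) for x in xs]).reshape(1,-1,2)
        print(g,cv2.remap(a,p[...,0],p[...,1],cv2.INTER_LINEAR)[0,:,2].tolist())
E
python3 -c "
from h import *
prof('top10')"
```

```text
26.6667 [ 0.52497504 -0.25694805  0.06232867] 0.04615257516105853 6.64549955399707 [-6.53713459 13.11888351  6.92613093]
top9 [203, 205, 205, 191, 175, 178, 183, 185, 184, 180, 178, 177, 178, 147, 82, 73, 141, 176, 175, 174, 175, 165, 140, 139, 152, 155, 141, 112, 138, 192, 209, 208, 190, 121, 50]
top10 [205, 204, 199, 178, 176, 181, 185, 185, 182, 178, 177, 179, 163, 106, 59, 114, 168, 174, 172, 162, 135, 141, 153, 156, 138, 106, 134, 193, 209, 209, 210, 209, 189, 120, 49]
```

Emit:
arm_command:
  xyz:
    - [0,0,0]
    - [0,0,0]
    - [0,0,0]
    - [0,0,0]
    - [0,0,0]
  rot:
    - [0,0,0]
    - [0,0,0]
    - [0,0,0]
    - [0,0,0]
    - [0,0,0]
  grip: 0.42
  squeeze: 28

```text
time: 27.08
ee_pos: [0.5249, -0.2568, 0.0623]
eef_rot: [0.999, 0.049, -0.001, -0.002]
ft_force: [-5.4, 12.5, 6.8]
width: 0.0368
grip_force: 11.8
```

```bash
python3 -c "
from h import *
prof('top11')"
```

```text
27.1333 [ 0.52495816 -0.25687527  0.06228121] 0.03695126514340805 11.93731780629605 [-4.45460855 12.90849162  6.79414591]
top9 [203, 205, 205, 191, 175, 178, 183, 185, 184, 180, 178, 177, 178, 147, 82, 73, 141, 176, 175, 174, 175, 165, 140, 139, 152, 155, 141, 112, 138, 192, 209, 208, 190, 121, 50]
top11 [206, 205, 198, 179, 175, 181, 185, 185, 181, 177, 177, 177, 164, 106, 59, 114, 168, 171, 157, 139, 147, 155, 151, 121, 105, 159, 203, 209, 210, 210, 210, 209, 189, 121, 47]
```

Emit:
arm_command:
  xyz:
    - [0,0,0]
    - [0,0,0]
    - [0,0,0]
    - [0,0,0]
    - [0,0,0]
    - [0,0,0]
  rot:
    - [0,0,0]
    - [0,0,0]
    - [0,0,0]
    - [0,0,0]
    - [0,0,0]
    - [0,0,0]
  grip: 0.4

```text
time: 27.63
ee_pos: [0.5251, -0.2578, 0.0623]
eef_rot: [0.999, 0.049, -0.0, -0.002]
ft_force: [-3.6, 9.1, 5.7]
width: 0.0354
grip_force: 15.7
```

```bash
python3 -c "
from h import *
prof('top12')
save('side','side12.png')
for c in('top','side'): spots(c,['pad_face','handle_rod','block_end','latch_tip','rod_seat'])"
```

```text
27.6833 [ 0.52505685 -0.25781716  0.06230501] 0.03525881080898995 15.68328078610234 [-3.88202336  9.38595058  4.95601543]
top9 [203, 205, 205, 191, 175, 178, 183, 185, 184, 180, 178, 177, 178, 147, 82, 73, 141, 176, 175, 174, 175, 165, 140, 139, 152, 155, 141, 112, 138, 192, 209, 208, 190, 121, 50]
top12 [204, 205, 199, 178, 176, 182, 184, 184, 181, 177, 177, 178, 164, 106, 57, 114, 169, 163, 139, 142, 153, 155, 135, 105, 127, 185, 207, 210, 208, 208, 210, 209, 189, 121, 49]
top pad_face 0.67 [ 4.97e-01 -3.00e-04  7.38e-02]
top handle_rod 0.83 [0.3539 0.3375 0.0139]
top handle_rod 0.57 [ 0.5092 -0.1048  0.0775]
top block_end 0.85 [0.2616 0.3617 0.0174]
top block_end 0.65 [ 0.5014 -0.0015  0.071 ]
top latch_tip 0.5 [ 0.5145 -0.1281  0.0014]
top rod_seat 0.93 [ 0.5109 -0.0995  0.0726]
side pad_face 0.5 [ 0.5017 -0.0057  0.0724]
side handle_rod 0.81 [ 0.5094 -0.1     0.0682]
side handle_rod 0.72 [0.3588 0.3353 0.0083]
side block_end 0.97 [0.2659 0.3668 0.0199]
side block_end 0.7 [ 0.5036 -0.0029  0.0775]
side latch_tip 0.73 [ 0.5133 -0.1038  0.0736]
side latch_tip 0.66 [ 0.5149 -0.1251  0.0832]
side rod_seat 0.6 [ 0.5113 -0.1006  0.073 ]
```

The pad is pressed in about 10 mm, the rod no longer moves against the plate and the trigger is held. I'm handing in the job.

```bash
python3 -c "
from bench import r
print(r.close_job())"
```

```text
the job is handed in; nothing more can be done
None
```

I handed the job in with the trigger still held: the rod sits home in both forks under the hinged jaw, and I estimate from the camera that the pad is pressed in about 10 mm against the block. The judge returned no verdict, and I viewed 11 pictures against the limit of 10.

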